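# Stow the bench timer under its splash cover

## Task

The bench is about to be washed down, so put the digital timer away in its splash-proof dock: set it flat, face up, in the recess on the white deck of the dock and let go of it. Then lower the blue cover over it, without dropping it, and press the cover straight down until both orange clips snap under the deck's rim and the cover sits fully home. Leave the red-lidded cup, the dropper bottle and the red-capped marker where they are.

Things in the scene. Friction and masses are not known exactly. Their poses are not given: they have to be found in the camera images.
- digital_timer: Off-white digital timer lying face up, 62 (x) x 66 (y) x 19 mm high (its body is 17 mm, display and buttons on top), about 60 g, loose. Origin: centre of its underside; z up. Grasp across its 62 or 66 mm width from above. It starts on the bench left or right of the dock; the cover is on the other side.
- dock: Splash-proof dock, fixed to the bench: grey plinth 84 x 108 mm on a black foot, under a white deck 100 (x) x 130 (y) x 6 mm, its top 40 mm above the bench. The deck's edge is the rim; at both y ends it overhangs the plinth by 11 mm. Origin: on the bench under its centre; z up. A cover fully home has its origin 16 mm above this one, axes parallel (either way round).
- dock_seat (a point): Centre of the recess, on the deck's top (40 mm above the bench), axes as the dock's. Four grey L-shaped corner fences 8 mm high bound it, 68 (x) x 72 (y) mm inside: the timer, x along x, has 3 mm play each side. The middle 40 mm of each side is open for fingers. A seated timer's underside is at this height.
- cover: Loose blue cover 116 (x) x 146 (y) x 80 mm, 0.25 kg, upright on its eight tongues. Origin: centre of its underside (tongue feet); z up. Flange underside, 24 mm above the origin, comes to rest on the deck; tongues pass outside the deck with 2 mm play each side, feet flared 3 mm more. Hood top at 54 mm, hollow with 26 mm of room above the deck. An orange sprung clip arm at each y end.
- cover_grip (a point): Centre of the black grip ridge on top of the cover, 70 mm above the cover's origin; axes as the cover's. The ridge is 14 mm wide (x), 80 mm long (y) and spans 54 to 80 mm above the cover's origin; take it across its 14 mm from above.
- clip_a (a joint): Orange clip arm, 30 mm wide, at the cover's +y end, rad: 0 closed (as made, and when snapped under the rim), about 0.2 while its hook, 4 mm inside the deck's edge, is spread by the rim; a spring closes it. The ramps meet the rim with the cover about 12 mm above home; from there 10 to 20 N straight down at the middle snaps both clips. The cover's weight alone does not.
- clip_b (a joint): Orange clip arm at the cover's -y end, as clip_a.
- red_cup: Bystander: specimen cup with red lid, 62 mm across, 68 mm high, behind the dock; origin at the centre of its underside. Leave it alone.
- dropper: Bystander: brown dropper bottle, 33 mm across, 102 mm high, behind the dock; origin at the centre of its underside. Leave it alone.
- red_marker: Bystander: white marker pen with red cap, 17 x 136 x 19 mm, lying on the bench between the robot and the dock; origin at the centre of its underside, y along it. Leave it alone.
Not all that is in view belongs to the job. Leave any yellow look-alike of the digital_timer alone.

How it is judged:
By the outcome, as a careful person would: the job done as asked, in the order asked, and still so for the second after the job is handed in, with the robot touching nothing.
It also fails if it takes over 62 s, if anything falls off the work surface, if the arm or the gripper's body presses on something with over 40 N, if the wrist force passes 120 N, or if a joint passes its speed limit or range.

## Robot

A 6-joint arm with a two-finger parallel gripper is mounted at the origin on a cart in front of the work surface, level with it; the furniture and walls round the work are solid. World frame = base frame: x ahead of the robot, y to its left, z up, the work surface at z = 0. Lengths are in m, angles in degrees, forces in N, time in s.
With the tool pointing down it reaches from about 0.35 to 0.775 m from the base axis. Payload 5.5 kg.
Tool frame: the origin (TCP) lies on the front face of the gripper's body, between the roots of the fingers; the fingertips stand 73 mm ahead of it and the grasp point (between the pads) lies 54 mm ahead of it; z points along the fingers, y is the line along which they close (so a half turn about z gives the same grasp; the last joint's range is limited). The gripper opens to 85 mm and grips with 20 to 120 N. Pads are 22 mm wide; open, the fingers measure 114 mm over their backs; the gripper's body (76 mm by 85 mm) begins 54 mm behind the grasp point. The pads swing forward as they close: fully open they stand 13 mm farther back than shut.
Start: joints at [59.209, 17.945, 2.641, 74.691, 0, 82.002], TCP at [0.223, 0.53, 0.304] pointing down, gripper open.
Joint ranges: [-158.12, 158.12], [-49.38, 96.58], [-58.88, 72.47], [-126.05, 133.96], [-84.25, 85.87], [-180, 180]. Speed limits (degrees/s): [147.25, 147.25, 180, 180, 180, 180].

## Interface

Orientations are given as [roll, pitch, yaw] about the fixed x, y, z axes, in that order (R = Rz(yaw) Ry(pitch) Rx(roll)).
In Python, from bench import read_state, capture, finish_job gives the robot as it stands.
- The arm moves only by the tool apply_moves, never from a script. Its argument "plan" is a list that holds one entry, the list of rows, each a list of 7 numbers: the finger opening in m, from 0 to 0.0854, then the shift along the world's x, y, z in m, then the turn, a rotation vector about the world's x, y, z in degrees. In form: [[[hand, dx, dy, dz, wx, wy, wz], ...]]. A call has 1 to 20 rows; each row is the pose to reach, as a shift and turn from the pose commanded when the call began; what a row does not reach only later rows make up. A row lasts 1/8 s, in which the tool goes at most 62.5 mm and 10.7 degrees, less where a joint would pass 70% of its speed; a pose out of reach is approached as far as the arm can. A call with a gripper value outside its range is refused whole. The fingers move at their own pace and stop on an object; "squeeze" is the grip in N (left out, the last holds). Time passes only in rows, so rows that repeat a pose let the fingers close. It gives the time, the measured TCP pose, the force, the opening and the grip force at its end, in the units of the state.
- read_state(): the state, without advancing time (a new reading comes with each control period).
- capture(name): name is "scene" or "top" or "wrist"; returns a dict with "image" (400x640x3 uint8, red, green, blue), "K" (3x3 intrinsics, pixels), "rvec" (rotation vector, rad) and "tvec" (3), from world to camera coordinates, as OpenCV has them. Camera axes: x right, y down, z forward; pixel columns grow to the right and rows downward; lengths in m; the calibration is good to about 2 mm. The wrist camera is an equidistant fisheye: a pixel r from the principal point sees the ray r / f radians off the axis. A picture is of the moment at which its call begins. There is no depth.
- finish_job(): hands the job in; it is judged then, once.
The state is a dict: "time_s": time; "q": joint angles; "qd": joint speeds; "joint_torque": joint torques, N m; "ee_pos": TCP position; "tool_rot": TCP orientation; "contact_force": force on the tool from outside, world axes, zero at the start; "torque": the same for the moment, N m; "opening": finger opening in m; "grasp_force": force on a finger pad.
Only numpy, scipy, OpenCV 4.12 (cv2) and the standard library are available. Lean on these libraries where they do the work, as an engineer would, in place of code of your own. Each camera call takes 0.05 s, during which the arm holds its last target. There are 200 camera calls.

## Working session

There is one attempt and no reset: what is moved stays moved. The work goes in short steps, Python scripts to look and compute and a tool call to move; the robot and the scene stay as the last step left them, time stands still between calls to the robot, and variables do not carry over. Pictures are saved under pics/ and viewed, at most 10 in all, crops included, and the job is handed in when it is done.

Besides the shell and the picture viewer there is one more tool, called after ">>>" as name([rows], argument=value, ...), one row to a line, values as JSON. apply_moves: Moves the arm, as the interface text tells. Its arguments: {"type":"object","properties":{"plan":{"type":"array","items":{"type":"array","items":{"type":"array","items":{"type":"number"}}}},"squeeze":{"type":"number"}},"required":["plan"]}

```bash
mkdir -p pics; python3 - <<'E'
from bench import *
import cv2
for n in("top","scene"):
    c=capture(n); cv2.imwrite(f"pics/{n}0.png",c["image"][:,:,::-1])
    print(n,c["K"],c["rvec"],c["tvec"])
s=read_state();print(s)
E
```

```text
top [[509.00290705   0.         315.07668808]
 [  0.         509.00290705 205.56359794]
 [  0.           0.           1.        ]] [ 2.1384916  -2.17941887  0.11699317] [0.01792608 0.60574282 1.66454719]
scene [[410.94065873   0.         325.65588825]
 [  0.         410.94065873 197.60180895]
 [  0.           0.           1.        ]] [ 2.10151486 -0.98692785  0.47710952] [-0.35205372  0.35495748  0.83770806]
{'time_s': 0.1, 'q': array([5.92066445e+01, 1.79870508e+01, 2.58629556e+00, 7.46904335e+01,
       1.37716491e-03, 8.20020804e+01]), 'qd': array([-0.10485494, -0.11644314,  0.1984242 ,  0.00629151, -0.04775924,
       -0.00544006]), 'joint_torque': array([ 2.81427769e-03, -4.81724417e+01,  2.99244350e+01,  1.27424259e-02,
       -1.36759973e-04,  1.58534374e-05]), 'ee_pos': array([0.22261525, 0.52981705, 0.30311255]), 'tool_rot': array([-1.79909890e+02, -1.40514959e-02,  1.57204552e+02]), 'contact_force': array([0.3233052 , 0.83322571, 0.27909824]), 'torque': array([-0.00666241, -0.01094277,  0.01091821]), 'grasp_force': 0.0, 'opening': 0.08546913179495089}
```

View pics/top0.png

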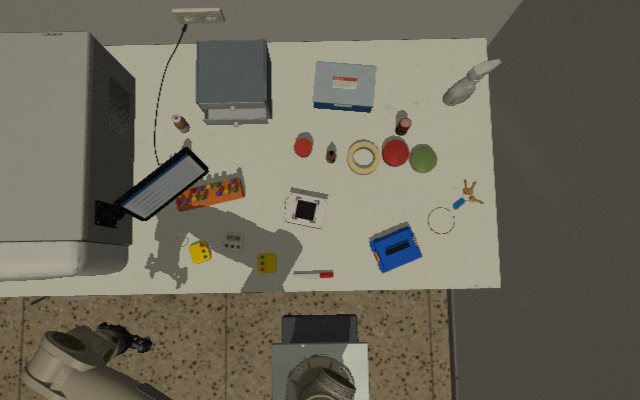

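View pics/scene0.png

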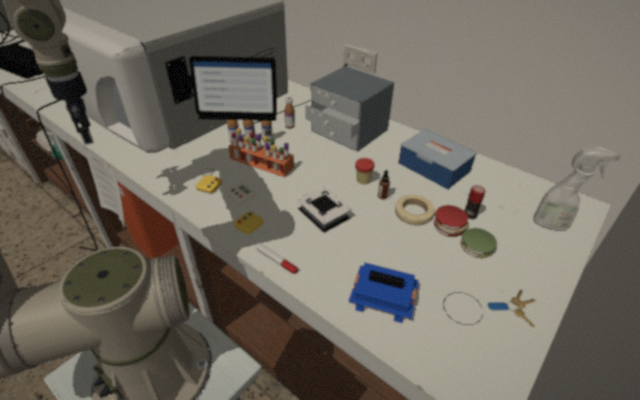

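The top view shows the timer in shadow at about (233,241), the dock at (305,209), and the cover at (396,249). Two yellow look-alikes are at (200,252) and (267,263). I'll enlarge these areas.

```bash
python3 - <<'E'
import cv2,numpy as np
im=cv2.imread("pics/top0.png")
a=[]
for (x,y,g) in((213,222,2.2),(280,184,1),(366,222,1)):
    c=cv2.resize(im[y:y+50,x:x+62],None,fx=6,fy=6,interpolation=cv2.INTER_CUBIC)
    c=np.clip(c*float(g),0,255).astype('uint8')
    for k in range(0,62,10): cv2.putText(c,str(x+k),(k*6,8),0,.3,(0,0,255)); cv2.line(c,(k*6+3,8),(k*6+3,14),(0,0,255))
    for k in range(0,50,10): cv2.putText(c,str(y+k),(0,k*6+6),0,.3,(0,0,255))
    a.append(c)
a.append(np.zeros_like(c))
cv2.imwrite("pics/crop1.png",np.vstack([np.hstack(a[:2]),np.hstack(a[2:])]))
E
```

```text
(no output)
```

View pics/crop1.png

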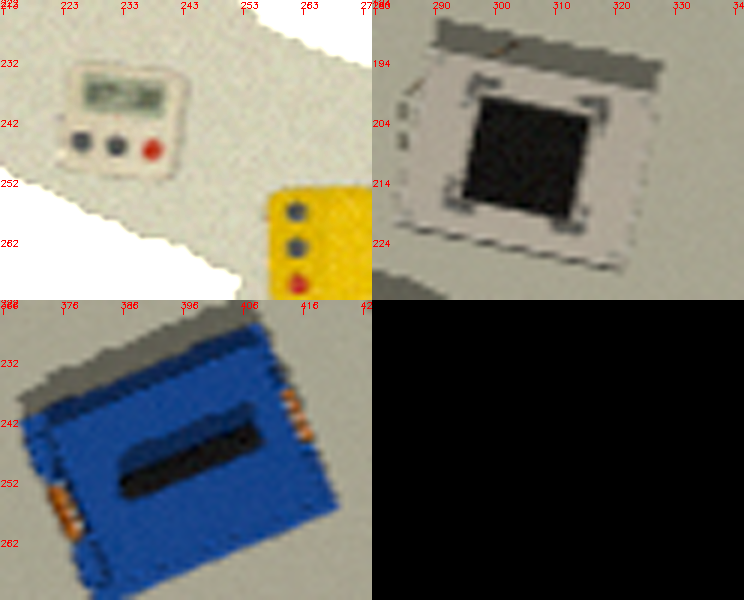

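```bash
cat > h.py <<'E'
import numpy as np,cv2
from bench import *
from scipy.spatial.transform import Rotation as Ro
def ray(c,uv,fish=False):
    K=c["K"];u=(np.array(uv,float)-[K[0,2],K[1,2]])/K[0,0]
    if fish:
        r=np.linalg.norm(u);d=np.r_[u/r*np.sin(r),np.cos(r)]
    else: d=np.r_[u,1]
    R=cv2.Rodrigues(np.array(c["rvec"]))[0]
    return -R.T@np.array(c["tvec"]).ravel(),R.T@d
def world(c,uv,z,fish=False):
    o,d=ray(c,uv,fish);return o+d*(z-o[2])/d[2]
def proj(c,P,fish=False):
    R=cv2.Rodrigues(np.array(c["rvec"]))[0];p=R@np.array(P)+np.array(c["tvec"]).ravel()
    if fish:
        r=np.hypot(p[0],p[1]);u=p[:2]/r*np.arctan2(r,p[2])
    else:u=p[:2]/p[2]
    return u*c["K"][0,0]+[c["K"][0,2],c["K"][1,2]]
E
python3 - <<'E'
from h import *
c=capture("top")
def f(name,x0,y0,pts,z):
    P=np.array([world(c,(x0+x/6-.5,y0+y/6-.5),z)[:2] for x,y in pts])
    e=(P[0]-P[1])+(P[3]-P[2]) # +y dir
    e2=(P[0]-P[3])+(P[1]-P[2])
    print(name,P.mean(0).round(4),"yaw from y",np.degrees(np.arctan2(-e[0],e[1])).round(1),"from x",np.degrees(np.arctan2(e2[1],e2[0])).round(1),np.linalg.norm(e)/2,np.linalg.norm(e2)/2)
f("timer",213,222,[(71,65),(188,73),(175,180),(60,168)],.017)
f("fence",280,184,[(96,77),(235,98),(211,233),(74,208)],.048)
f("black",280,184,[(111,95),(220,116),(198,220),(90,197)],.04)
f("grip",366,222,[(119,178),(255,121),(262,142),(126,199)],.08)
w=capture("wrist");s=read_state();print(w["K"][0],s["ee_pos"])
R=cv2.Rodrigues(np.array(w["rvec"]))[0];o=-R.T@np.array(w["tvec"]).ravel()
T=Ro.from_euler("xyz",s["tool_rot"],degrees=True)
print("cam in tool",T.inv().apply(o-s["ee_pos"]),"axis in tool",T.inv().apply(R[2]))
E
```

```text
timer [0.4914 0.2835] yaw from y -6.0 from x -6.6 0.06521231494089724 0.058817633794335245
fence [0.5932 0.0394] yaw from y -10.6 from x -10.7 0.07726181722567545 0.07485837117431747
black [0.5923 0.0392] yaw from y -12.6 from x -12.7 0.0614325569872866 0.0586125204616087
grip [ 0.4578 -0.2554] yaw from y 21.5 from x 16.4 0.07939785890501559 0.011762704196272978
[309.70691629   0.         314.23286754] [0.22264938 0.52993977 0.30336418]
cam in tool [ 0.08001992 -0.00103268 -0.0707868 ] axis in tool [-3.12160697e-01 -5.84564492e-04  9.50029135e-01]
```

>>> apply_moves([
  [[0.085, 0.269, -0.246, -0.054, 0, 0, 16.5], [0.085, 0.269, -0.246, -0.054, 0, 0, 16.5], [0.085, 0.269, -0.246, -0.054, 0, 0, 16.5], [0.085, 0.269, -0.246, -0.054, 0, 0, 16.5], [0.085, 0.269, -0.246, -0.054, 0, 0, 16.5], [0.085, 0.269, -0.246, -0.054, 0, 0, 16.5], [0.085, 0.269, -0.246, -0.054, 0, 0, 16.5], [0.085, 0.269, -0.246, -0.054, 0, 0, 16.5], [0.085, 0.269, -0.246, -0.054, 0, 0, 16.5], [0.085, 0.269, -0.246, -0.054, 0, 0, 16.5]],
])

```text
time_s: 1.45
ee_pos: [0.4909, 0.2852, 0.2503]
tool_rot: [180.0, 0.0, 173.8]
contact_force: [0.2, 0.3, -0.2]
opening: 0.085
grasp_force: 0.0
```

```bash
python3 - <<'E'
from h import *
w=capture("wrist");np.save("w1.npy",w,allow_pickle=True)
cv2.imwrite("pics/w1.png",w["image"][:,:,::-1])
s=read_state();print(s["ee_pos"],s["tool_rot"])
y=np.radians(-6.3);R=np.array([[np.cos(y),-np.sin(y)],[np.sin(y),np.cos(y)]])
for x,yy in((31,33),(31,-33),(-31,-33),(-31,33)):
    print(proj(w,np.r_[[.4914,.2835]+R@[x/1e3,yy/1e3],.017],True))
E
```

```text
[0.49100762 0.28517595 0.25025428] [1.79978991e+02 2.15732229e-02 1.73827528e+02]
[344.90383934 209.77269688]
[282.04915189 209.61679085]
[280.43836717 151.03154311]
[346.75771124 151.18708727]
```

View pics/w1.png

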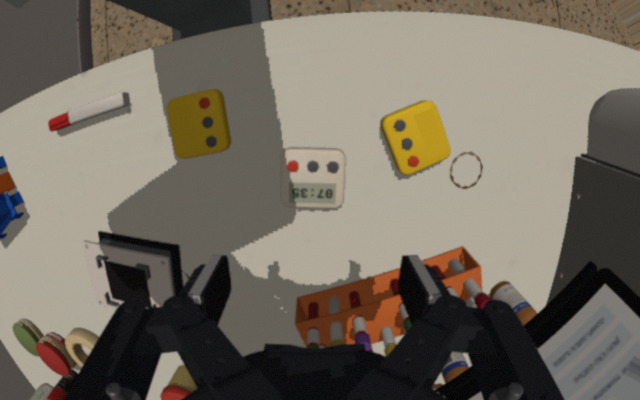

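The timer spans (282,150) to (345,208), within about 2 px of the prediction. The fingertips are at about (218,258) and (413,258). I'll estimate the fingertip depth with the gripper open.

```bash
python3 - <<'E'
from h import *
w=np.load("w1.npy",allow_pickle=True).item();s=read_state()
T=Ro.from_euler("xyz",s["tool_rot"],degrees=True)
for d in(.050,.06,.073,.086):
  print(d,[proj(w,s["ee_pos"]+T.apply([x,sg*.0425,d]),True).round() for x in(-.011,.011) for sg in(1,-1)])
cv2.imwrite("pics/w1c.png",cv2.resize(w["image"][235:335,180:300,::-1],None,fx=5,fy=5,interpolation=cv2.INTER_CUBIC))
E
```

```text
0.05 [array([402., 298.]), array([230., 298.]), array([408., 260.]), array([224., 260.])]
0.06 [array([398., 287.]), array([234., 287.]), array([403., 250.]), array([229., 250.])]
0.073 [array([392., 274.]), array([239., 274.]), array([397., 239.]), array([235., 239.])]
0.086 [array([387., 263.]), array([244., 263.]), array([391., 229.]), array([241., 229.])]
```

View pics/w1c.png

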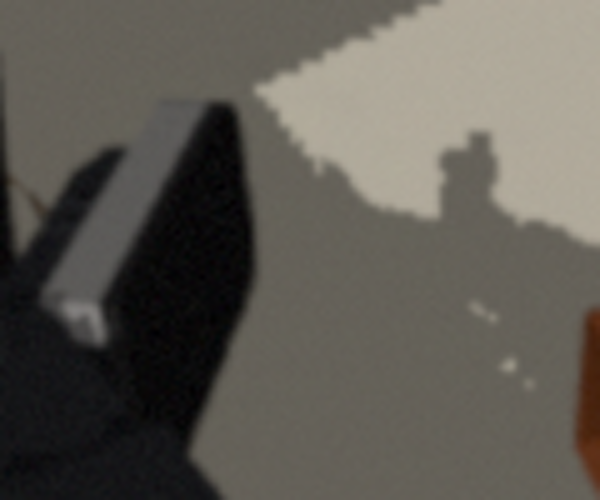

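>>> apply_moves([
  [[0.085, 0, -0.0015, -0.06, 0, 0, 0], [0.085, 0, -0.0015, -0.12, 0, 0, 0], [0.085, 0, -0.0015, -0.15, 0, 0, 0], [0.085, 0, -0.0015, -0.17, 0, 0, 0], [0.085, 0, -0.0015, -0.18, 0, 0, 0], [0.085, 0, -0.0015, -0.18, 0, 0, 0], [0.06, 0, -0.0015, -0.18, 0, 0, 0], [0.06, 0, -0.0015, -0.18, 0, 0, 0], [0.06, 0, -0.0015, -0.18, 0, 0, 0], [0.06, 0, -0.0015, -0.18, 0, 0, 0], [0.06, 0, -0.0015, -0.18, 0, 0, 0], [0.06, 0, -0.0015, -0.18, 0, 0, 0]],
], squeeze=30)

```text
time_s: 3.0
ee_pos: [0.4926, 0.2831, 0.0714]
tool_rot: [179.9, 0.1, 173.7]
contact_force: [-1.5, 0.9, 6.3]
opening: 0.0653
grasp_force: 33.9
```

>>> apply_moves([
  [[0.06, 0, 0, 0.06, 0, 0, 0], [0.06, 0, 0, 0.12, 0, 0, 0], [0.06, 0.02, -0.03, 0.17, 0, 0, -2], [0.06, 0.06, -0.07, 0.18, 0, 0, -5], [0.06, 0.1, -0.1, 0.18, 0, 0, -5], [0.06, 0.147, -0.123, 0.18, 0, 0, -5], [0.06, 0.147, -0.123, 0.18, 0, 0, -5], [0.06, 0.147, -0.123, 0.18, 0, 0, -5], [0.06, 0.147, -0.123, 0.18, 0, 0, -5]],
])

```text
time_s: 4.12
ee_pos: [0.6378, 0.1603, 0.2501]
tool_rot: [180.0, -0.0, 168.8]
contact_force: [0.2, -0.7, -0.4]
opening: 0.065
grasp_force: 34.1
```

```bash
python3 - <<'E'
from h import *
w=capture("wrist");np.save("w2.npy",w,allow_pickle=True)
s=read_state();print(s["ee_pos"],s["tool_rot"],s["opening"])
y=np.radians(-11.6);R=np.array([[np.cos(y),-np.sin(y)],[np.sin(y),np.cos(y)]])
for x,yy in((50,65),(50,-65),(-50,-65),(-50,65)):
    print(proj(w,np.r_[[.5925,.0393]+R@[x/1e3,yy/1e3],.04],True))
x,y=proj(w,[.5925,.0393,.04],True).astype(int);print(x,y)
im=cv2.resize(w["image"][:,:,::-1],(800,500));a=cv2.resize(w["image"][y-65:y+65,x-65:x+65,::-1],(598,598),interpolation=cv2.INTER_CUBIC)
cv2.imwrite("pics/w2c.png",a)
E
```

```text
[0.63780189 0.16043263 0.25030181] [ 1.79993289e+02 -7.75816694e-03  1.68780870e+02] 0.065496738073939
[251.59961747 215.77760995]
[138.65374258 213.37891833]
[127.09036494 121.37126733]
[247.03752155 112.83192037]
185 167
```

View pics/w2c.png

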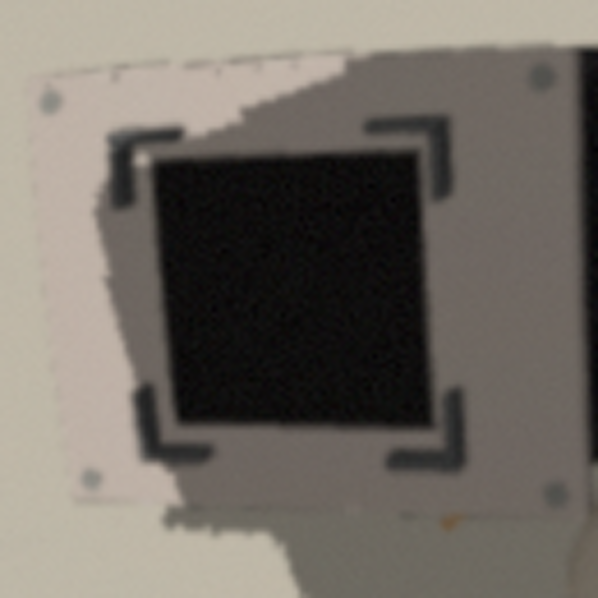

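```bash
cat > fitd.py <<'E'
from h import *
from scipy.optimize import least_squares
def fit(w,uv,hx,hy,z,x0,fish=True):
    C=[(-hx,-hy),(-hx,hy),(hx,hy),(hx,-hy)]
    def r(p):
        c,s=np.cos(p[2]),np.sin(p[2])
        return np.concatenate([proj(w,[p[0]+c*a-s*b,p[1]+s*a+c*b,z],fish)-u for (a,b),u in zip(C,uv)])
    o=least_squares(r,x0,x_scale=[.01,.01,.1]);print(o.x[:2].round(4),np.degrees(o.x[2]).round(2),"res",o.fun.round(1));return o.x
E
python3 - <<'E'
from fitd import *
w=np.load("w2.npy",allow_pickle=True).item()
g=lambda L:[np.array([120+a/4.6-.5,102+b/4.6-.5]) for a,b in L]
fit(w,g([(28,77),(578,47),(592,520),(78,500)]),.05,.065,.04,[.59,.04,-.2])
for h in(.028,.029,.03):fit(w,g([(155,158),(418,152),(433,427),(178,422)]),h,h,.04,[.59,.04,-.2])
E
```

```text
[0.5898 0.0374] -12.52 res [ 0.1  0.1  0.2 -0.2  0.2 -0.  -0.6  0.3]
[0.5896 0.0371] -12.99 res [ 3.4  1.6 -2.5  1.5 -2.9 -1.6  3.  -1.9]
[0.5897 0.0369] -12.99 res [ 2.3  0.7 -1.7  0.5 -2.1 -0.6  2.2 -0.9]
[0.5897 0.0367] -13.0 res [ 1.3 -0.2 -1.  -0.5 -1.2  0.5  1.3  0.1]
```

```bash
python3 - <<'E'
from h import *
w=np.load("w2.npy",allow_pickle=True).item();s=read_state()
T=Ro.from_euler("xyz",s["tool_rot"],degrees=True)
for d in(.0544,.0714):
  print(d,[proj(w,s["ee_pos"]+T.apply([x,sg*.033,d]),True).round(1) for x in(.031,-.031) for sg in(1,-1)])
cv2.imwrite("pics/w2d.png",cv2.resize(w["image"][170:330,200:430,::-1],None,fx=3.4,fy=3.4,interpolation=cv2.INTER_CUBIC))
E
```

```text
0.0544 [array([391.2, 216.3]), array([242.1, 216.3]), array([378.2, 323.9]), array([254.3, 324.1])]
0.0714 [array([383.3, 203.8]), array([249.5, 203.8]), array([373.2, 305. ]), array([259. , 305.1])]
```

View pics/w2d.png

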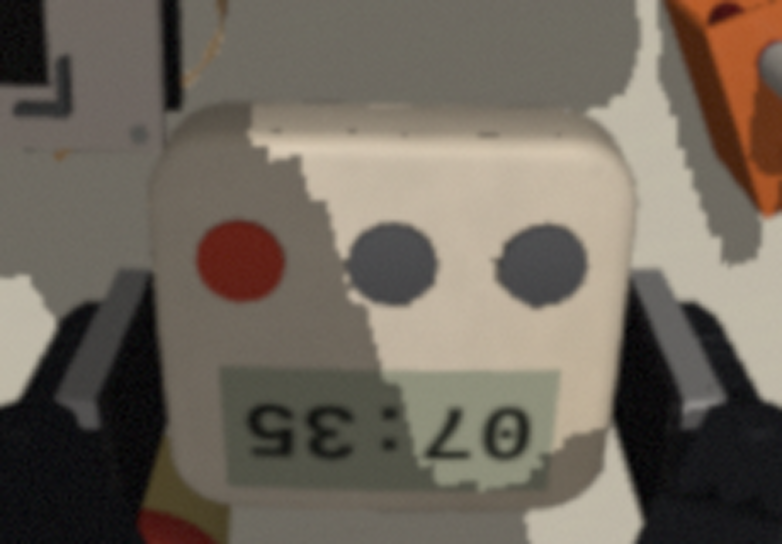

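>>> apply_moves([
  [[0.06, -0.02, -0.05, 0, 0, 0, -1.3], [0.06, -0.045, -0.1, -0.02, 0, 0, -1.3], [0.06, -0.045, -0.123, -0.05, 0, 0, -1.3], [0.06, -0.045, -0.123, -0.1, 0, 0, -1.3], [0.06, -0.045, -0.123, -0.12, 0, 0, -1.3], [0.06, -0.045, -0.123, -0.12, 0, 0, -1.3], [0.06, -0.045, -0.123, -0.12, 0, 0, -1.3], [0.06, -0.045, -0.123, -0.12, 0, 0, -1.3]],
])

```text
time_s: 5.18
ee_pos: [0.5947, 0.0369, 0.1317]
tool_rot: [180.0, 0.2, 167.4]
contact_force: [-0.2, -1.0, -0.6]
opening: 0.0652
grasp_force: 34.1
```

```bash
python3 - <<'E'
from h import *
w=capture("wrist");np.save("w3.npy",w,allow_pickle=True)
s=read_state();print(s["ee_pos"],s["tool_rot"],s["opening"])
cv2.imwrite("pics/w3.png",cv2.resize(w["image"][130:370,150:480,::-1],None,fx=2.4,fy=2.4,interpolation=cv2.INTER_CUBIC))
E
```

```text
[0.59464304 0.0368756  0.13148505] [1.79973102e+02 1.55753987e-01 1.67435665e+02] 0.06524699952915347
```

View pics/w3.png

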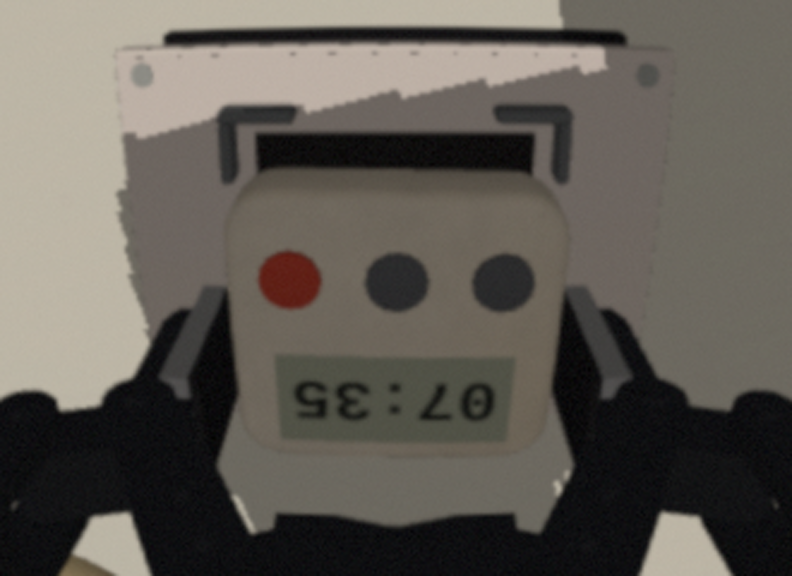

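```bash
python3 - <<'E'
from fitd import *
w=np.load("w3.npy",allow_pickle=True).item();s=read_state()
g=lambda x,y:(150+x/2.4-.5,130+y/2.4-.5)
a=world(w,g(115,48),.04,True);b=world(w,g(675,46),.04,True)
e=b-a;print(a,b,np.linalg.norm(e),np.degrees(np.arctan2(-e[0],e[1])))
yw=np.radians(-12.5);n=np.array([np.cos(yw),np.sin(yw),0])
print("dock",(a+b)/2+.05*n)
f=(world(w,g(219,108),.048,True)+world(w,g(571,108),.048,True))/2;print("fence outer front mid",f, "-> at local",(f-(a+b)/2-.05*n)@n)
zb=s["ee_pos"][2]-.0714
t=world(w,g(397,168),zb,True);print("timer ctr",t+.031*n,"bottom z",zb)
t=world(w,g(397,190),zb+.017,True);print("timer ctr by top edge",t+.031*n)
E
```

```text
[ 0.52643648 -0.01519528  0.04      ] [0.55406625 0.11112644 0.04      ] 0.1293080872054617 -12.337742965765118
dock [0.58906616 0.0371436  0.04      ]
fence outer front mid [0.55294732 0.04516564 0.048     ] -> at local -0.03699897350015558
timer ctr [0.59279431 0.03674179 0.06008505] bottom z 0.060085054022125564
timer ctr by top edge [0.5913061  0.0370312  0.07708505]
```

>>> apply_moves([
  [[0.06, -0.003, 0, 0, 0, 0, 0], [0.06, -0.003, 0, -0.004, 0, 0, 0], [0.06, -0.003, 0, -0.009, 0, 0, 0], [0.06, -0.003, 0, -0.014, 0, 0, 0], [0.06, -0.003, 0, -0.017, 0, 0, 0], [0.06, -0.003, 0, -0.019, 0, 0, 0], [0.06, -0.003, 0, -0.019, 0, 0, 0], [0.06, -0.003, 0, -0.019, 0, 0, 0]],
])

```text
time_s: 6.22
ee_pos: [0.5906, 0.0366, 0.1114]
tool_rot: [180.0, -0.0, 167.4]
contact_force: [-3.3, 0.4, 5.4]
opening: 0.0654
grasp_force: 34.7
```

>>> apply_moves([
  [[0.08, 0, 0, 0, 0, 0, 0], [0.08, 0, 0, 0, 0, 0, 0], [0.08, 0, 0, 0, 0, 0, 0], [0.08, 0, 0, 0.02, 0, 0, 0], [0.08, 0, 0, 0.08, 0, 0, 0], [0.08, 0, -0.05, 0.13, 0, 0, -10], [0.08, -0.02, -0.1, 0.15, 0, 0, -20], [0.08, -0.05, -0.15, 0.15, 0, 0, -30], [0.08, -0.09, -0.2, 0.15, 0, 0, -40], [0.08, -0.12, -0.25, 0.15, 0, 0, -50], [0.08, -0.132, -0.29, 0.15, 0, 0, -58], [0.08, -0.132, -0.29, 0.15, 0, 0, -58], [0.08, -0.132, -0.29, 0.15, 0, 0, -58], [0.08, -0.132, -0.29, 0.15, 0, 0, -58]],
])

```text
time_s: 7.98
ee_pos: [0.4591, -0.2523, 0.2608]
tool_rot: [180.0, -0.0, 109.5]
contact_force: [0.1, -0.3, -0.6]
opening: 0.0801
grasp_force: 0.0
```

```bash
python3 - <<'E'
from fitd import *
w=capture("wrist");np.save("w4.npy",w,allow_pickle=True)
t=capture("top");np.save("t4.npy",t,allow_pickle=True)
s=read_state();print(s["ee_pos"],s["tool_rot"],s["opening"])
A=cv2.resize(w["image"][:,:,::-1],(800,500))[:, :]
c=cv2.resize(w["image"][90:290,220:440,::-1],None,fx=2.5,fy=2.5,interpolation=cv2.INTER_CUBIC)
d=cv2.resize(t["image"][189:229,280:330,::-1],None,fx=5,fy=5,interpolation=cv2.INTER_CUBIC)
z=np.zeros((500,800,3),np.uint8);z[:,:550]=c;z[:200,550:800]=d
cv2.imwrite("pics/w4.png",z)
E
```

```text
[ 0.45921823 -0.25228156  0.26086481] [ 1.79995302e+02 -1.56612306e-02  1.09540138e+02] 0.07961433593270782
```

View pics/w4.png

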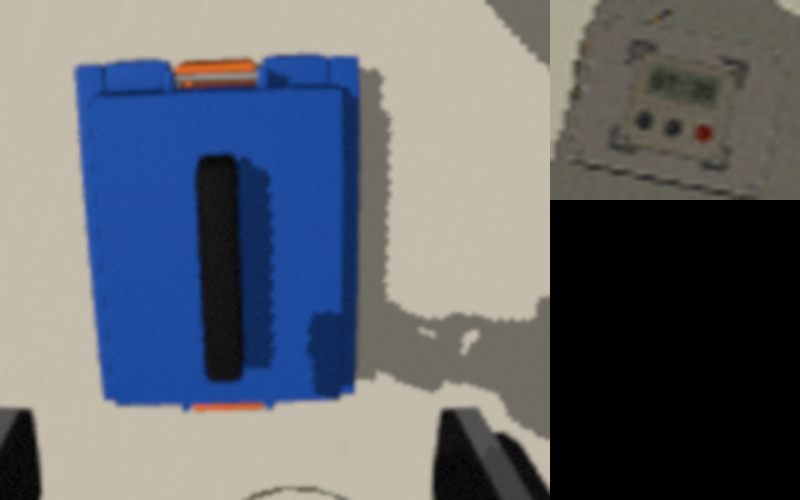

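```bash
python3 - <<'E'
from fitd import *
w=np.load("w4.npy",allow_pickle=True).item();s=read_state()
g=lambda L:[np.array([220+a/2.5-.5,90+b/2.5-.5]) for a,b in L]
fit(w,g([(206,382),(197,157),(236,155),(242,380)]),.007,.04,.08,[.457,-.255,.35])
p=fit(w,g([(103,401),(76,66),(358,56),(355,395)]),.058,.073,.028,[.457,-.255,.35])
E
```

```text
[ 0.4544 -0.2576] 21.04 res [-0.5 -1.1 -0.7  0.6  0.7  0.9  0.6 -0.7]
[ 0.455 -0.26 ] 21.27 res [-1.8  0.2 -2.7  0.2  2.6  0.1  1.7 -0.1]
```

>>> apply_moves([
  [[0.05, -0.005, -0.005, -0.04, 0, 0, 1.6], [0.05, -0.005, -0.005, -0.09, 0, 0, 1.6], [0.05, -0.005, -0.005, -0.115, 0, 0, 1.6], [0.05, -0.005, -0.005, -0.128, 0, 0, 1.6], [0.05, -0.005, -0.005, -0.131, 0, 0, 1.6], [0.05, -0.005, -0.005, -0.131, 0, 0, 1.6], [0.05, -0.005, -0.005, -0.131, 0, 0, 1.6]],
])

```text
time_s: 8.95
ee_pos: [0.4545, -0.2588, 0.1311]
tool_rot: [179.9, 0.1, 111.0]
contact_force: [0.2, 0.3, -0.5]
opening: 0.0501
grasp_force: 0.0
```

>>> apply_moves([
  [[0.01, 0, 0, 0, 0, 0, 0], [0.01, 0, 0, 0, 0, 0, 0], [0.01, 0, 0, 0, 0, 0, 0], [0.01, 0, 0, 0, 0, 0, 0], [0.01, 0, 0, 0, 0, 0, 0], [0.01, 0, 0, 0, 0, 0, 0], [0.01, 0, 0, 0, 0, 0, 0]],
], squeeze=80)

```text
time_s: 9.82
ee_pos: [0.454, -0.2586, 0.1306]
tool_rot: [180.0, 0.1, 111.0]
contact_force: [-1.0, 0.7, 5.6]
opening: 0.0122
grasp_force: 78.2
```

>>> apply_moves([
  [[0.01, 0, 0, 0.02, 0, 0, 0], [0.01, 0, 0, 0.06, 0, 0, 0], [0.01, 0, 0.01, 0.1, 0, 0, 0], [0.01, 0.02, 0.05, 0.11, 0, 0, -5], [0.01, 0.04, 0.1, 0.11, 0, 0, -11], [0.01, 0.065, 0.15, 0.11, 0, 0, -18], [0.01, 0.09, 0.2, 0.11, 0, 0, -25], [0.01, 0.115, 0.25, 0.11, 0, 0, -31], [0.01, 0.13, 0.285, 0.11, 0, 0, -33.5], [0.01, 0.1355, 0.296, 0.1, 0, 0, -33.5], [0.01, 0.1355, 0.296, 0.08, 0, 0, -33.5], [0.01, 0.1355, 0.296, 0.08, 0, 0, -33.5], [0.01, 0.1355, 0.296, 0.08, 0, 0, -33.5], [0.01, 0.1355, 0.296, 0.08, 0, 0, -33.5]],
])

```text
time_s: 11.58
ee_pos: [0.5896, 0.037, 0.2107]
tool_rot: [179.9, -0.0, 77.5]
contact_force: [-0.7, -0.4, -2.5]
opening: 0.0125
grasp_force: 78.4
```

>>> apply_moves([
  [[0.01, 0, 0, -0.015, 0, 0, 0], [0.01, 0, 0, -0.03, 0, 0, 0], [0.01, 0, 0, -0.036, 0, 0, 0], [0.01, 0, 0, -0.04, 0, 0, 0], [0.01, 0, 0, -0.043, 0, 0, 0], [0.01, 0, 0, -0.045, 0, 0, 0], [0.01, 0, 0, -0.045, 0, 0, 0]],
])

```text
time_s: 12.45
ee_pos: [0.5895, 0.0378, 0.1651]
tool_rot: [180.0, -0.0, 77.5]
contact_force: [0.3, 1.5, -2.2]
opening: 0.0127
grasp_force: 78.7
```

Feet are 5 mm below the deck top with no vertical contact force, so it's engaged. I'll carry on down.

>>> apply_moves([
  [[0.01, 0, 0, -0.002, 0, 0, 0], [0.01, 0, 0, -0.004, 0, 0, 0], [0.01, 0, 0, -0.006, 0, 0, 0], [0.01, 0, 0, -0.007, 0, 0, 0], [0.01, 0, 0, -0.007, 0, 0, 0]],
])

```text
time_s: 13.08
ee_pos: [0.5901, 0.0375, 0.1593]
tool_rot: [179.8, -0.0, 77.5]
contact_force: [0.2, 1.4, 7.0]
opening: 0.0125
grasp_force: 80.0
```

>>> apply_moves([
  [[0.01, 0, 0, -0.002, 0, 0, 0], [0.01, 0, 0, -0.004, 0, 0, 0], [0.01, 0, 0, -0.006, 0, 0, 0], [0.01, 0, 0, -0.008, 0, 0, 0], [0.01, 0, 0, -0.01, 0, 0, 0], [0.01, 0, 0, -0.01, 0, 0, 0]],
])

```text
time_s: 13.82
ee_pos: [0.5884, 0.0377, 0.1468]
tool_rot: [-179.9, 0.0, 77.5]
contact_force: [0.4, 1.3, -2.2]
opening: 0.0125
grasp_force: 78.6
```

>>> apply_moves([
  [[0.01, 0, 0, -0.001, 0, 0, 0], [0.01, 0, 0, -0.002, 0, 0, 0], [0.01, 0, 0, -0.003, 0, 0, 0], [0.01, 0, 0, -0.003, 0, 0, 0]],
])

```text
time_s: 14.32
ee_pos: [0.5882, 0.0376, 0.1464]
tool_rot: [-179.9, 0.0, 77.5]
contact_force: [-6.1, 0.7, 15.0]
opening: 0.0122
grasp_force: 80.9
```

>>> apply_moves([
  [[0.01, 0, 0, -0.002, 0, 0, 0], [0.01, 0, 0, -0.002, 0, 0, 0], [0.01, 0, 0, 0.002, 0, 0, 0], [0.01, 0, 0, 0.004, 0, 0, 0], [0.01, 0, 0, 0.004, 0, 0, 0]],
])

```text
time_s: 14.95
ee_pos: [0.5886, 0.0375, 0.1473]
tool_rot: [-179.9, 0.0, 77.5]
contact_force: [1.6, -0.5, -9.6]
opening: 0.0125
grasp_force: 79.6
```

A 10 N upward pull is held by the clips. I'll release and retreat.

>>> apply_moves([
  [[0.01, 0, 0, -0.003, 0, 0, 0], [0.01, 0, 0, -0.003, 0, 0, 0], [0.05, 0, 0, -0.003, 0, 0, 0], [0.05, 0, 0, -0.003, 0, 0, 0], [0.05, 0, 0, -0.003, 0, 0, 0], [0.05, 0, 0, 0.01, 0, 0, 0], [0.05, 0, 0, 0.06, 0, 0, 0], [0.05, 0, 0, 0.11, 0, 0, 0], [0.05, -0.05, -0.05, 0.14, 0, 0, 0], [0.05, -0.1, -0.1, 0.14, 0, 0, 0], [0.05, -0.14, -0.14, 0.14, 0, 0, 0], [0.05, -0.14, -0.14, 0.14, 0, 0, 0], [0.05, -0.14, -0.14, 0.14, 0, 0, 0]],
])

```text
time_s: 16.58
ee_pos: [0.4492, -0.103, 0.2899]
tool_rot: [179.9, -0.0, 77.4]
contact_force: [-0.2, -0.4, -0.5]
opening: 0.0503
grasp_force: 0.0
```

```bash
python3 - <<'E'
from h import *
c=capture("scene");w=capture("wrist");t=capture("top")
x,y=proj(c,[.59,.0375,.05]).astype(int);u,v=proj(w,[.59,.0375,.05],True).astype(int);print(x,y,u,v)
z=np.zeros((600,800,3),np.uint8)
def put(im,x,y,hw,r,cc,sz):
    x0=max(x-hw,0);y0=max(y-hw,0);k=cv2.resize(im[y0:y0+2*hw,x0:x0+2*hw,::-1],(sz,sz),interpolation=cv2.INTER_CUBIC);z[r:r+sz,cc:cc+sz]=k
put(c["image"],x,y,45,0,0,400);put(w["image"],u,v,70,0,400,400)
z[400:,:320]=cv2.resize(t["image"][:,:,::-1],(320,200))
cv2.imwrite("pics/end.png",z)
E
```

```text
323 201 418 21
```

View pics/end.png

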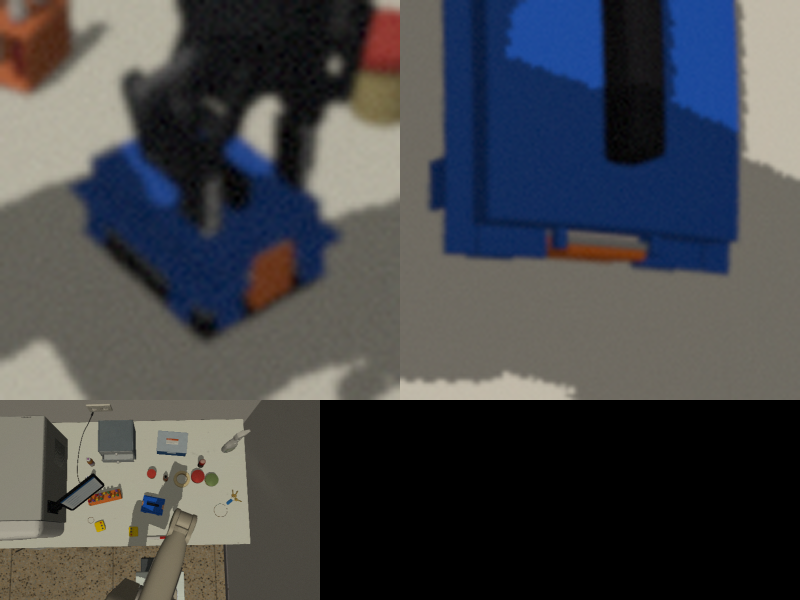

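The cover sits level on the dock, its orange clip is closed at the -y end, and the bystanders are undisturbed.

```bash
python3 -c "
from bench import *
print(finish_job())"
```

```text
the job is handed in; nothing more can be done
None
```

The timer is in the dock recess with the blue cover pressed down over it. The cover bottomed out within 1 mm of its home height and held against a 10 N upward pull. I only saw the -y clip closed in the pictures, not the +y one. The job was handed in at about 17 s.

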